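Tip the standing slide box flat and push it up to its neighbour

ROBOT

A 6-joint arm with a two-finger parallel gripper is mounted at the origin on a cart in front of the work surface, level with it; the furniture and walls round the work are solid. World frame = base frame: x ahead of the robot, y to its left, z up, the work surface at z = 0. Lengths are in m, angles in rad, forces in N, time in s.
With the tool pointing down it reaches from about 0.35 to 0.975 m from the base axis. Payload 7.1 kg.
Tool frame: the origin (TCP) lies midway between the tips of the shut fingers; the grasp point (between the pads) lies 19 mm behind it; z points along the fingers, y is the line along which they close (so a half turn about z gives the same grasp; the last joint's range is limited). The gripper opens to 88 mm and grips with 3 to 60 N. Pads are 20 mm wide; open, the fingers measure 115 mm over their backs; the gripper's body (75 mm by 178 mm) begins 61 mm behind the grasp point.
Start: joints at [-1.19, 0.423, 1.63, -0, 1.089, -0.019], TCP at [0.243, -0.576, 0.223] pointing down, gripper open.
Joint ranges: [-3, 3], [-0.9, 2.11], [0.09, 2.58], [-1.31, 4.45], [0.11, 2.69], [-2.54, 2.54]. Speed limits (rad/s): [2.39, 2.39, 3.01, 3.14, 3.14, 3.14].

INTERFACE

Orientations are given as [roll, pitch, yaw] about the fixed x, y, z axes, in that order (R = Rz(yaw) Ry(pitch) Rx(roll)).
In Python, from cell import sensors, cams, arm gives the robot as it stands.
- The arm moves only by the tool servo_tool, never from a script. Its argument "increments" is a list of rows, each a list of 4 numbers: the shift along the tool's x, y, z in mm, then the turn about the tool's z in degrees. In form: [[tx, ty, tz, yaw], ...]. A call has exactly 5 rows; each row shifts and turns the commanded pose from where the row before left it, along the tool's axes as they then stand; what a row does not reach is not made up. A row lasts 1/8 s, in which the tool goes at most 62.5 mm and 10.7 degrees, less where a joint would pass 70% of its speed; a pose out of reach is approached as far as the arm can. A call with a gripper value outside its range is refused whole. "grip" is the opening, from 0 (shut) to 1 (fully open), set as the call begins (left out, the last holds). The fingers move at their own pace and stop on an object; "squeeze" is the grip in N (left out, the last holds). Time passes only in rows, so rows that do not move let the fingers close, or fill a call up. It gives the time, the measured TCP pose, the force, the opening and the grip force at its end, in the units of the state.
- sensors.observe(): the state, without advancing time (a new reading comes with each control period).
- cams.grab_frame(name): name is "scene" or "top" or "wrist"; returns a dict with "pixels" (480x640x3 uint8, red, green, blue), "range_z" (480x640 float32, m along the optical axis (not along the pixel's ray), 0 where there is no reading), "fx", "fy", "cx", "cy" (pixels), "R" (3x3) and "t" (3): a world point X has camera coordinates R X + t; the wrist camera has in their place "hand_eye" (4x4, takes a point from camera to tool coordinates, whose origin is the TCP and whose axes are the flange's). Camera axes: x right, y down, z forward; pixel columns grow to the right and rows downward; lengths in m; the calibration is good to about 2 mm. A picture is of the moment at which its call begins: read the wrist's pose just before it.
- arm.sign_off(): hands the job in; it is judged then, once.
The state is a dict: "t": time; "q": joint angles; "joint_velocities": joint speeds; "joint_efforts": joint torques, N m; "ee_pos": TCP position; "orientation": TCP orientation; "force": force on the tool from outside, world axes, zero at the start; "wrist_torque": the same for the moment, N m; "grip_width": finger opening in m; "grasp_force": force on a finger pad.
Only numpy, scipy, OpenCV 4.12 (cv2) and the standard library are available. Lean on these libraries where they do the work, as an engineer would, in place of code of your own. Each camera call takes 0.05 s, during which the arm holds its last target. There are 200 camera calls.

TASK

One slide box has been left standing on its long edge: push it over with the fingertips so that it falls towards the slide box that lies flat and comes to rest on its underside, lid up. Then push it along the table until the two lie side by side, long side flush against long side and ends roughly level. Only push: lift nothing, and leave the lying box and the small things around where they are.

Things in the scene. Friction and masses are not known exactly. Their poses are not given: they have to be found in the camera images.
- standing_box: Blue slide box, lid latched shut, 85 x 170 x 33 mm, about 0.21 kg, at first standing on its long hinge edge, underside towards the lying box. Origin: centre of the 85 x 170 underside (at the start 44 mm above the table). z: from underside to lid; y: along the length. x: towards the hinge edge at x = +44 mm; the front edge with the clasp is at x = -41 mm.
- lid_face (a point): Centre of the standing box's lid face (the one with the white label), 33 mm from its origin along its z. Pushed on this face near the top, the box tips about the lower edge of its underside and falls flat; its clasp edge then leads, nearest the lying box. The clasp stands out 3 mm but cannot be felt.
- lying_box: Slide box of the same shape, lying flat, lid up, loose, heavy (0.8 kg). Origin: centre of the underside. z up; y along its 170 mm length; x towards its hinge edge (x = +44 mm), which faces the standing box, whose origin starts 175 to 205 mm away along x, parallel within about 0.2 rad. Boxes touching flush have origins 85 mm apart along x. Its far clasp edge is at x = -41 mm.
- objective: Bystander: white microscope objective with a thin yellow ring, standing, 35 mm wide, 50 mm high. Origin: centre of its underside. Loose, near one end of the boxes.
- drop_bottle: Bystander: small white bottle with a red cap, standing, 27 mm wide, 68 mm high. Origin: centre of its underside. Loose, near the same end of the boxes as the objective.
- dust_cap: Bystander: black rubber cap, 32 mm wide, 19 mm high. Origin: centre of its underside. Loose, near the same end as the objective.
- small_bottle: Bystander: small white bottle with a black cap, standing, 25 mm wide, 62 mm high. Origin: centre of its underside. Loose, near the front edge of the table.

How it is judged:
By the outcome, as a careful person would: the job done as asked, in the order asked, and still so for the second after the job is handed in, with the robot touching nothing.
It also fails if it takes over 42 s, if anything falls off the work surface, if the arm or the gripper's body presses on something with over 40 N, if the wrist force passes 120 N, or if a joint passes its speed limit or range.

## Working session

There is one attempt and no reset: what is moved stays moved. The work goes in short steps, Python scripts to look and compute and a tool call to move; the robot and the scene stay as the last step left them, time stands still between calls to the robot, and variables do not carry over. Pictures are saved under pics/ and viewed, at most 10 in all, crops included, and the job is handed in when it is done.

Besides the shell and the picture viewer there is one more tool, called after "Call:" as a command line: name --pt "numbers of a row" for each row, then --argument value for the rest. servo_tool: Moves the arm, as the interface text tells. Its arguments: {"type":"object","properties":{"increments":{"type":"array","items":{"type":"array","items":{"type":"number"}}},"grip":{"type":"number"},"squeeze":{"type":"number"}},"required":["increments"]}

```bash
mkdir -p pics; ls; cat > h.py <<'E'
import numpy as np, cv2
from cell import sensors, cams, arm
def world(f):
    z=f["range_z"].astype(float); v,u=np.mgrid[0:480,0:640]
    c=np.stack([(u-f["cx"])/f["fx"]*z,(v-f["cy"])/f["fy"]*z,z],-1)
    return (c-f["t"])@np.array(f["R"])
def save(f,n): cv2.imwrite("pics/"+n,cv2.cvtColor(f["pixels"],cv2.COLOR_RGB2BGR))
E
python3 - <<'E'
from h import *
s=sensors.observe(); print(s)
a=cams.grab_frame("scene");b=cams.grab_frame("top")
im=np.hstack([cv2.resize(x["pixels"],(400,300)) for x in(a,b)])
for n,f in(("s",a),("t",b)):
    save(f,n+"0.png"); np.savez("/tmp/%s0.npz"%n,**f); print(n,np.round(f["R"],3).tolist(),f["t"])
E
```

```text
pics
{'t': 0.0, 'q': array([-1.19000882e+00,  4.23793725e-01,  1.63066631e+00,  2.27600223e-05,
        1.08860752e+00, -1.90148244e-02]), 'joint_velocities': array([-0.00150146,  0.00051909, -0.00018194, -0.00052637, -0.00097101,
       -0.00164349]), 'joint_efforts': array([-9.42471888e-05, -5.44628763e+01, -2.73667163e+01,  6.43125409e-02,
        2.25702964e-02, -1.22394067e-04]), 'ee_pos': array([ 0.24309164, -0.57519795,  0.22194042]), 'orientation': array([-3.14011840e+00, -4.81890907e-05,  3.99791728e-01]), 'force': array([ 0.0399774 , -0.44577428, -0.78045701]), 'wrist_torque': array([ 0.0258268 , -0.0425983 ,  0.07563933]), 'grasp_force': 0.0, 'grip_width': 0.08778112492372096}
s [[-0.624, -0.781, -0.023], [-0.341, 0.299, -0.891], [0.704, -0.548, -0.453]] [0.45274032 0.17825816 0.59133144]
t [[0.019, -0.999, 0.037], [-0.982, -0.026, -0.189], [0.189, -0.033, -0.981]] [0.12306376 0.52454043 0.85031094]
```

View pics/t0.png

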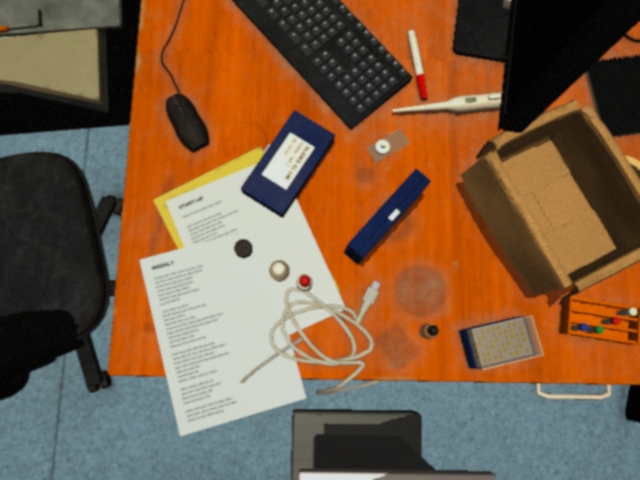

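View pics/s0.png

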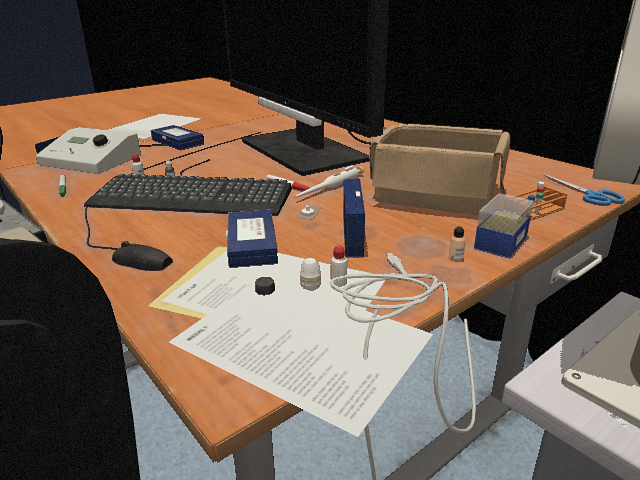

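The top view shows the lying box at about (288,163), the standing box at (388,216), the dust cap at (243,248), the objective at (279,270), the red-capped bottle at (304,282) and the small bottle at (430,331). The scene view shows the standing box at (354,218) with the lying box to its left. The carton and keyboard have to be avoided. Next I measure the boxes.

```bash
cat >> h.py <<'E'
def blue(f): # lid/edge blue
    h=cv2.cvtColor(f["pixels"],cv2.COLOR_RGB2HSV)
    return cv2.inRange(h,(108,110,30),(130,255,255))>0
def rect(P): 
    (c,s,a)=cv2.minAreaRect((P[:,:2]*1000).astype(np.float32))
    if s[0]<s[1]: a+=90; s=s[::-1]
    return np.round(c,1),np.round(s,1),round((a+90)%180-90,1)
def boxes(f,regions,zl):
    W=world(f); m=blue(f).astype(np.uint8)
    n,L,st,ce=cv2.connectedComponentsWithStats(m)
    for i in range(1,n):
        if st[i][4]<150: continue
        M=np.zeros_like(m); c,_=cv2.findContours((L==i).astype(np.uint8),0,2); cv2.drawContours(M,c,-1,1,-1)
        P=W[M>0]; z=np.percentile(P[:,2],[5,50,95]); T=P[abs(P[:,2]-z[2])<.008]
        print("px",ce[i].round(),st[i][4],"z",z.round(3),"top",len(T),rect(T))
E
python3 - <<'E'
from h import *
f=dict(np.load("/tmp/t0.npz")); boxes(f,0,0)
W=world(f)
for n,(u,v) in dict(obj=(279,268),drop=(304,281),cap=(243,248),small=(429,329),kb=(348,125),slide=(382,147),boxL=(462,180),boxtop=(466,172),boxB=(528,297),rack=(470,350),plug=(372,290),cable=(300,300)).items(): print(n,W[v,u].round(3))
E
```

```text
px [288. 165.] 2599 z [0.031 0.034 0.037] top 4404 (array([656.7, 189.9]), array([167.6,  82.6]), -31.2)
px [388. 214.] 1785 z [0.084 0.086 0.089] top 1739 (array([559.4,  24.7]), array([168.6,  30.5]), -40.6)
px [468. 348.] 201 z [0.013 0.028 0.041] top 60 (array([ 348.5, -112.2]), array([57.3,  2.2]), 13.2)
obj [0.47  0.199 0.053]
drop [0.448 0.158 0.069]
cap [0.507 0.262 0.021]
small [ 0.378 -0.042  0.059]
kb [0.738 0.086 0.007]
slide [0.697 0.025 0.012]
boxL [ 0.644 -0.12   0.001]
boxtop [ 0.637 -0.107  0.068]
boxB [ 0.437 -0.228  0.002]
rack [ 0.346 -0.113  0.038]
plug [0.442 0.043 0.012]
cable [0.423 0.164 0.004]
```

```bash
python3 - <<'E'
from h import *
f=dict(np.load("/tmp/t0.npz")); W=world(f)
print("carton max z",np.percentile(W[100:300,455:640,2],99))
Q=W[125:168,360:415]; print((Q[::3,::4,2]*1000).round().astype(int))
print(W[155,372],W[145,410],W[133,400])
d=np.array([.651,.759]);l=np.array([.759,-.651]);c=np.array([559.4,24.7])
o=c+60.5*d
for a in(-85,85):
  for b in(-44,41): print("landed",(o+a*l-b*d*-1).round())
# pixel outline of landed corners
for a,b in((85,44),(85,-44),(-85,44),(-85,-44)):
  p=np.append(o+a*l+b*d,0)/1000; q=f["R"]@p+f["t"]; print((q[:2]/q[2]*[f["fx"],f["fy"]]+[f["cx"],f["cy"]]).round())
E
```

```text
carton max z 0.2322913445810887
[[-1  4  0  3  2  0  1  4  3  1 -1  1  1  1]
 [ 3 -1  2 -1  1 -2  0  3 -1 -2  1 -1  1 -1]
 [ 0  2 -3  1  3 -3  1  2  2  3  3  3  3  3]
 [ 0  2  1  2 -1 -1 -1  5  3  5  2  4  1  4]
 [ 0 -1  1  1  1 -1  1  3 -3  4  4  2  1 -1]
 [ 2  2  0  2  2  7 10  2  2 -1  3  2  3  1]
 [ 1  4  0  6 10 10 19 10  0  3  2  2  1  1]
 [ 5  2 -2  2 10 11 17 12  3  1  1  3  0  2]
 [ 0 -1  5  2 11 10 12 13  3  1  1  2  4 -1]
 [ 4  2  3  3 -1  9  8  4  0 -1  2  2  2  2]
 [-1  2  2  2  0  3  2  4  3 -1  3  0  4  1]
 [-1  0  1  4  2  0 -2  1  1  3  4 -1 -1  0]
 [ 2  2  2  3  4  1  2 -1  3  4  3  2  1  1]
 [ 2  2 -1  3  1  2 -2  1  2 -1 -1  3  1  1]
 [ 0  4  5  4  2  2 -2 -1  3  3  2  5  1  4]]
[0.68515726 0.04172405 0.00192613] [ 7.06796605e-01 -2.73160515e-02  6.16563808e-04] [ 0.72889323 -0.00925818  0.00115619]
landed [506.  93.]
landed [561. 157.]
landed [635. -18.]
landed [690.  46.]
[368. 152.]
[405. 183.]
[305. 220.]
[342. 253.]
```

Call:
servo_tool --pt "0 0 -10 -6" --pt "0 0 -10 -6" --pt "0 0 -10 -6" --pt "0 0 -10 -6" --pt "0 0 0 -2.5" --grip 1

```text
t: 0.72
ee_pos: [0.2434, -0.5759, 0.2632]
orientation: [3.141, 0.0, 0.864]
force: [0.3, 0.7, -0.9]
grip_width: 0.0877
grasp_force: 0.0
```

Call:
servo_tool --pt "40 -10 0 0" --pt "40 -10 0 0" --pt "40 -10 0 0" --pt "40 -10 0 0" --pt "40 -10 0 0"

```text
t: 1.35
ee_pos: [0.3357, -0.3899, 0.2624]
orientation: [-3.141, -0.0, 0.862]
force: [-0.4, 0.2, -0.2]
grip_width: 0.0875
grasp_force: 0.0
```

Call:
servo_tool --pt "40 -10 0 0" --pt "40 -10 0 0" --pt "40 -10 0 0" --pt "40 -10 0 0" --pt "40 -10 0 0"

```text
t: 1.98
ee_pos: [0.4279, -0.2055, 0.2625]
orientation: [-3.141, 0.0, 0.862]
force: [0.4, -0.9, 0.0]
grip_width: 0.0879
grasp_force: 0.0
```

Call:
servo_tool --pt "40 -10 0 0" --pt "40 -10 0 0" --pt "40 -10 0 0" --pt "40 -10 0 0" --pt "0 0 0 0"

```text
t: 2.6
ee_pos: [0.502, -0.0574, 0.2624]
orientation: [-3.141, -0.0, 0.866]
force: [-0.8, -0.9, -0.1]
grip_width: 0.0876
grasp_force: 0.0
```

Call:
servo_tool --pt "0 -10 40 0" --pt "0 0 40 0" --pt "0 0 40 0" --pt "0 0 40 0" --pt "0 0 29 0"

```text
t: 3.22
ee_pos: [0.4925, -0.0537, 0.072]
orientation: [-3.14, 0.001, 0.862]
force: [-1.5, 0.0, 0.6]
grip_width: 0.0879
grasp_force: 0.0
```

Call:
servo_tool --pt "20 0 0 0" --pt "15 0 0 0" --pt "13 0 0 0" --pt "10 0 0 0" --pt "0 0 0 0"

```text
t: 3.85
ee_pos: [0.5323, -0.0081, 0.0743]
orientation: [3.141, -0.001, 0.864]
force: [-0.2, 0.5, 0.1]
grip_width: 0.0876
grasp_force: 0.0
```

Call:
servo_tool --pt "5 0 0 0" --pt "5 0 0 0" --pt "5 0 0 0" --pt "4 0 0 0" --pt "4 0 0 0"

```text
t: 4.47
ee_pos: [0.5466, 0.0088, 0.0736]
orientation: [-3.141, 0.0, 0.862]
force: [-1.0, 0.5, 0.9]
grip_width: 0.0879
grasp_force: 0.2
```

Call:
servo_tool --pt "4 0 0 0" --pt "4 0 0 0" --pt "4 0 0 0" --pt "4 0 0 0" --pt "0 0 0 0"

```text
t: 5.1
ee_pos: [0.5571, 0.0211, 0.0737]
orientation: [3.141, -0.0, 0.863]
force: [-1.3, -0.1, -0.0]
grip_width: 0.0876
grasp_force: 0.0
```

```bash
python3 - <<'E'
from h import *
f=cams.grab_frame("scene"); save(f,"s1.png"); boxes(f,0,0); 
E
```

```text
px [178. 139.] 449 z [0.006 0.021 0.034] top 174 (array([1394.3,   -7.2]), array([172. ,  90.6]), 6.2)
px [343. 218.] 1174 z [0.014 0.072 0.09 ] top 502 (array([578.4,  49.1]), array([171.5,  30.4]), -39.6)
px [260. 215.] 153 z [0.032 0.033 0.034] top 176 (array([693.7, 139.9]), array([75.9, 54.4]), 21.4)
px [498. 241.] 1005 z [0.004 0.024 0.043] top 255 (array([ 334.9, -149.6]), array([115.9,  53.7]), 71.9)
px [252. 257.] 633 z [0.005 0.019 0.032] top 228 (array([588.4, 234.5]), array([82. , 11.3]), 56.5)
```

View pics/s1.png

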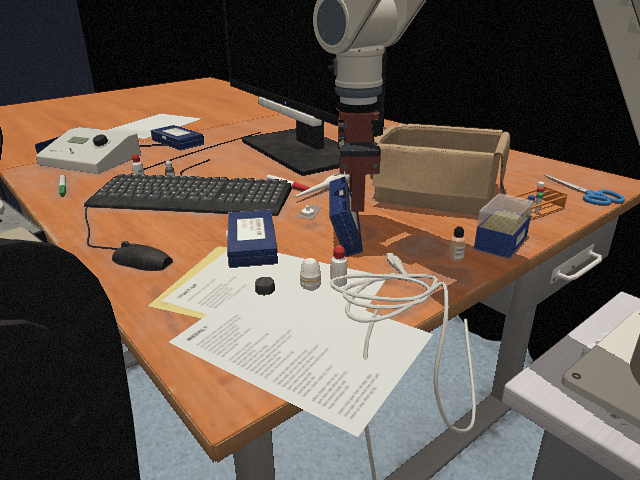

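The standing box at (343,218) is tilting towards the lying box and its foot hasn't moved. I keep pushing past the balance point.

Call:
servo_tool --pt "5 0 0 0" --pt "5 0 0 0" --pt "4 0 0 0" --pt "4 0 0 0" --pt "0 0 0 0"

```text
t: 5.78
ee_pos: [0.5688, 0.0347, 0.0737]
orientation: [3.141, -0.0, 0.863]
force: [-0.5, 0.6, 0.0]
grip_width: 0.0879
grasp_force: 0.0
```

Call:
servo_tool --pt "0 0 0 0" --pt "0 0 0 0" --pt "0 0 0 0" --pt "0 0 0 0" --pt "0 0 0 0"

```text
t: 6.4
ee_pos: [0.5686, 0.0345, 0.0737]
orientation: [-3.142, 0.0, 0.862]
force: [-0.0, 0.8, -0.7]
grip_width: 0.0878
grasp_force: 0.0
```

```bash
python3 - <<'E'
from h import *
f=cams.grab_frame("scene"); save(f,"s2.png"); boxes(f,0,0); 
E
```

```text
px [178. 139.] 450 z [0.006 0.02  0.034] top 184 (array([1395.7,   -6.6]), array([172.4,  90. ]), 7.1)
px [329. 209.] 201 z [0.032 0.033 0.034] top 253 (array([625.7,  24.3]), array([125.1,  63.2]), 2.9)
px [260. 215.] 171 z [0.032 0.033 0.034] top 198 (array([689.6, 160.9]), array([81.6, 60. ]), -30.8)
px [498. 241.] 1004 z [0.003 0.024 0.043] top 261 (array([ 334.8, -147.6]), array([114.7,  53.7]), 70.4)
px [317. 248.] 538 z [0.003 0.018 0.032] top 215 (array([538.9, 125.1]), array([81. , 12.6]), 49.5)
px [252. 257.] 639 z [0.005 0.019 0.032] top 239 (array([591.3, 233. ]), array([82.3, 15.6]), 58.1)
```

Call:
servo_tool --pt "-25 0 0 0" --pt "-25 0 0 0" --pt "-20 0 0 0" --pt "0 0 0 0" --pt "0 0 0 0"

```text
t: 7.08
ee_pos: [0.5237, -0.0187, 0.0739]
orientation: [3.141, -0.001, 0.862]
force: [-0.2, -0.8, -0.3]
grip_width: 0.0879
grasp_force: 0.0
```

```bash
python3 - <<'E'
from h import *
f=cams.grab_frame("top"); save(f,"t1.png"); boxes(f,0,0); 
E
```

```text
px [289. 165.] 2581 z [0.031 0.034 0.037] top 4408 (array([656.3, 189.7]), array([167.4,  82.5]), -30.8)
px [357. 199.] 2563 z [0.032 0.034 0.037] top 4421 (array([598.7,  70.8]), array([167.5,  81.2]), -40.9)
px [467. 348.] 200 z [0.012 0.026 0.04 ] top 65 (array([ 350.1, -111.8]), array([57.3,  1.9]), 13.3)
```

View pics/t1.png

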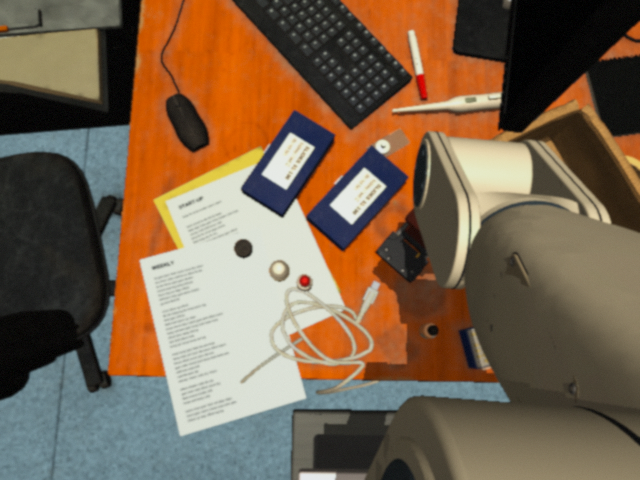

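The box fell flat with its lid up, at (357,199), and the slide with the ring at (382,147) wasn't touched. Next I lower the fingers behind the hinge edge.

Call:
servo_tool --pt "0 0 20 0" --pt "0 0 20 0" --pt "0 0 18 0" --pt "20 0 0 0" --pt "20 0 0 0"

```text
t: 7.75
ee_pos: [0.5508, 0.0129, 0.0161]
orientation: [3.141, -0.001, 0.862]
force: [0.4, 0.0, 0.2]
grip_width: 0.088
grasp_force: 0.0
```

Call:
servo_tool --pt "10 0 0 0" --pt "5 0 0 0" --pt "5 0 0 0" --pt "4 0 0 0" --pt "0 0 0 0"

```text
t: 8.38
ee_pos: [0.5648, 0.0299, 0.0157]
orientation: [3.142, -0.0, 0.862]
force: [-0.2, 0.8, 0.6]
grip_width: 0.0877
grasp_force: 0.0
```

Now I push and turn together, covering about two thirds of the distance, then look.

Call:
servo_tool --pt "4 -0.5 0 -1" --pt "4 -0.5 0 -1" --pt "4 -0.5 0 -1" --pt "4 -0.5 0 -1" --pt "4 -0.5 0 -1"

```text
t: 9.0
ee_pos: [0.5753, 0.0474, 0.0157]
orientation: [-3.142, 0.0, 0.951]
force: [-0.9, -1.4, -1.4]
grip_width: 0.0879
grasp_force: 0.3
```

Call:
servo_tool --pt "4 -0.5 0 -1" --pt "4 -0.5 0 -1" --pt "4 -1 0 -1" --pt "4 -1 0 -1" --pt "0 0 0 0"

```text
t: 9.62
ee_pos: [0.5818, 0.0624, 0.0157]
orientation: [3.141, -0.0, 1.02]
force: [-0.7, 0.2, -0.2]
grip_width: 0.0877
grasp_force: 0.0
```

```bash
python3 - <<'E'
from h import *
f=cams.grab_frame("top"); save(f,"t2.png"); boxes(f,0,0); 
E
```

```text
px [289. 161.] 2400 z [0.031 0.034 0.037] top 4202 (array([656.6, 190. ]), array([167.3,  82.7]), -31.1)
px [321. 176.] 303 z [0.032 0.034 0.037] top 306 (array([633.9, 132.7]), array([104.6,  11.3]), -31.8)
```

View pics/t2.png

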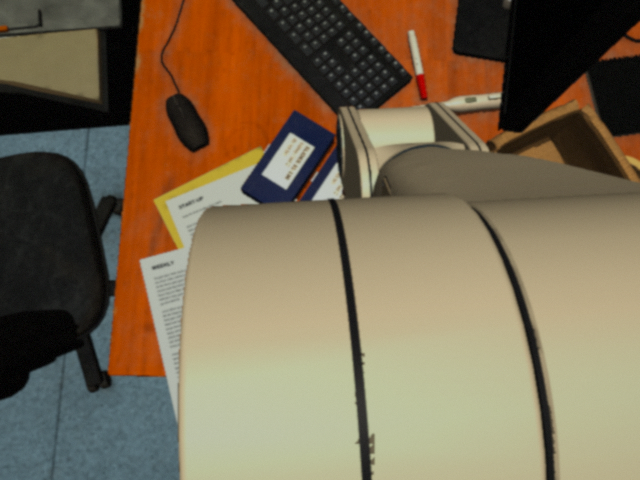

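The arm covers most of the pushed box; only its clasp edge shows, at about (321,176), close to parallel with a small gap. I check with the scene camera.

```bash
python3 - <<'E'
from h import *
f=cams.grab_frame("scene"); save(f,"s3.png"); np.savez("/tmp/s3.npz",**f)
g=f["pixels"][180:290,200:400]; cv2.imwrite("pics/s3c.png",cv2.cvtColor(cv2.resize(g,None,fx=4,fy=4,interpolation=2),cv2.COLOR_RGB2BGR))
E
```

```text
(no output)
```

View pics/s3c.png

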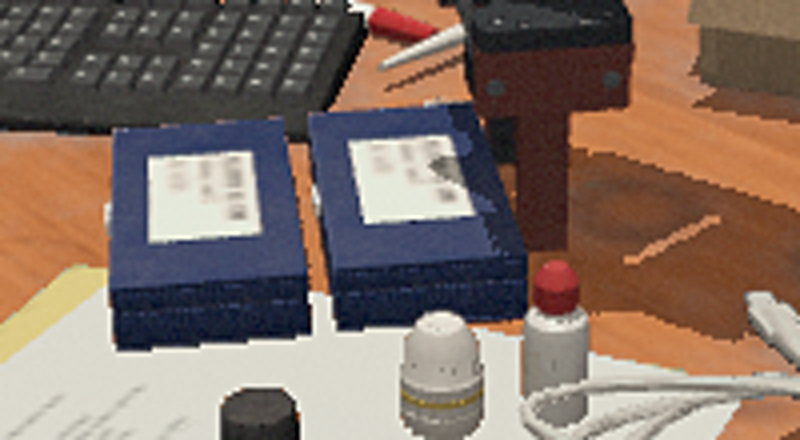

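The crop shows the two boxes nearly parallel with a gap of about 27 crop pixels. The near-end top corners are at about (308,272) for the lying box and (335,268) for the pushed one. I cast these onto the lid plane.

```bash
cat >> h.py <<'E'
def ray(f,uv,z):
    d=np.array([(uv[0]-f["cx"])/f["fx"],(uv[1]-f["cy"])/f["fy"],1])@np.array(f["R"]); o=-np.array(f["t"])@np.array(f["R"])
    return o+d*(z-o[2])/d[2]
def lyframe(p): # relative to lying box centre, axes x_L,y_L (mm)
    v=np.array(p)[:2]*1000-[656.4,189.8]; a=np.radians(-31.1); y=np.array([np.cos(a),np.sin(a)]); x=np.array([y[1],-y[0]])
    return np.round([v@x,v@y],1)
E
python3 - <<'E'
from h import *
f=dict(np.load("/tmp/s3.npz"))
for n,c in dict(LBL=(112,290),LBR=(308,272),LTR=(284,120),LTL=(113,128),PBL=(335,269),PBR=(527,249),PTL=(310,114)).items():
    print(n,lyframe(ray(f,(c[0]/4+200,c[1]/4+180),.033)))
p=sensors.observe()["ee_pos"]; print(lyframe(p),p)
E
```

```text
LBL [-43.8 -86.5]
LBR [ 39.3 -84.7]
LTR [39.3 79.2]
LTL [-45.4  84.9]
PBL [ 50.9 -83.9]
PBR [135.  -79.9]
PTL [52.7 84.3]
[147.9   2. ] [0.58170862 0.06214076 0.01572172]
```

Call:
servo_tool --pt "2 -0.5 0 -0.5" --pt "2 -0.5 0 0" --pt "2 -0.5 0 0" --pt "2 -0.5 0 0" --pt "1 0 0 0"

```text
t: 10.35
ee_pos: [0.5846, 0.0709, 0.0157]
orientation: [-3.141, 0.0, 1.028]
force: [-1.3, -1.1, 1.5]
grip_width: 0.0877
grasp_force: 0.8
```

Call:
servo_tool --pt "0 0 0 0" --pt "0 0 0 0" --pt "0 0 0 0" --pt "0 0 0 0" --pt "0 0 0 0"

```text
t: 10.98
ee_pos: [0.5847, 0.0707, 0.0157]
orientation: [3.142, -0.0, 1.028]
force: [0.9, 0.1, 0.1]
grip_width: 0.0879
grasp_force: 0.0
```

```bash
python3 - <<'E'
from h import *
p=sensors.observe(); print(lyframe(p["ee_pos"]),p["orientation"])
f=cams.grab_frame("scene"); np.savez("/tmp/s4.npz",**f)
g=f["pixels"][180:290,200:400]; cv2.imwrite("pics/s4c.png",cv2.cvtColor(cv2.resize(g,None,fx=4,fy=4,interpolation=2),cv2.COLOR_RGB2BGR))
E
```

```text
[1.39e+02 1.00e-01] [ 3.14152311e+00 -8.68002690e-05  1.02801723e+00]
```

View pics/s4c.png

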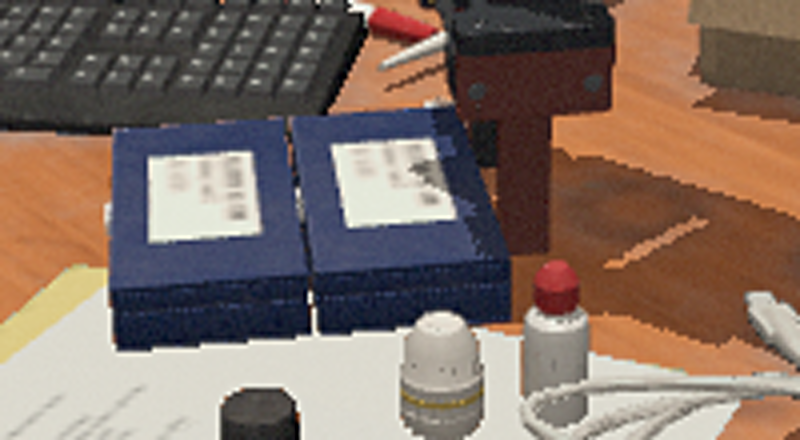

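The gap is now about 6 crop pixels, roughly 2.5 mm, and parallel. I close it in small steps.

Call:
servo_tool --pt "0.5 0 0 0" --pt "0.5 0 0 0" --pt "0.5 0 0 0" --pt "0.5 0 0 0" --pt "0.5 0 0 0"

```text
t: 11.65
ee_pos: [0.5859, 0.0729, 0.0157]
orientation: [-3.141, 0.0, 1.028]
force: [-0.1, -0.8, 0.9]
grip_width: 0.088
grasp_force: 0.7
```

```bash
python3 - <<'E'
from h import *
p=sensors.observe(); print(lyframe(p["ee_pos"]),p["orientation"],p["force"])
f=cams.grab_frame("scene"); np.savez("/tmp/s5.npz",**f)
g=f["pixels"][200:275,220:340]; cv2.imwrite("pics/s5c.png",cv2.cvtColor(cv2.resize(g,None,fx=6,fy=6,interpolation=2),cv2.COLOR_RGB2BGR))
a=dict(np.load("/tmp/s4.npz"))["pixels"].astype(int)
print("change at lying box left part",abs(a-f["pixels"])[205:270,225:262].mean(), "edge col profile",f["pixels"][240,266:288].sum(1),a[240,266:288].sum(1))
E
```

```text
[136.5   0. ] [-3.14149753e+00  6.20354559e-05  1.02807164e+00] [-0.09768893 -0.79147352  0.94019191]
change at lying box left part 2.5552321552321553 edge col profile [259 245 257 243 254 251 259 252 241 214 262 269 255 253 250 262 264 254
 257 241 253 254] [255 255 247 240 247 239 245 242 242 213  98 244 276 261 254 269 267 248
 247 250 259 259]
```

View pics/s5c.png

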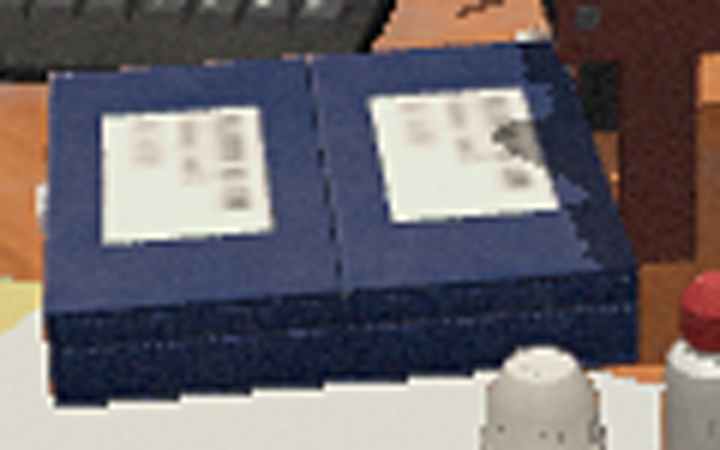

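The gap is nearly closed and no table shows through. I press in a last 0.6 mm, then back off and check from above.

Call:
servo_tool --pt "0.3 0 0 0" --pt "0.3 0 0 0" --pt "0 0 0 0" --pt "-5 0 0 0" --pt "-15 0 0 0"

```text
t: 12.32
ee_pos: [0.5761, 0.0562, 0.0157]
orientation: [3.141, -0.001, 1.029]
force: [-0.6, -0.0, -0.2]
grip_width: 0.0881
grasp_force: 0.0
```

Call:
servo_tool --pt "-30 0 0 0" --pt "-30 0 -20 0" --pt "-30 0 -50 0" --pt "-40 0 -50 0" --pt "-40 0 -30 0"

```text
t: 12.95
ee_pos: [0.4881, -0.09, 0.1666]
orientation: [3.139, -0.001, 1.028]
force: [1.9, 0.9, 0.0]
grip_width: 0.0879
grasp_force: 0.0
```

Call:
servo_tool --pt "-40 10 0 0" --pt "-40 10 0 0" --pt "-40 10 0 0" --pt "-40 10 0 0" --pt "0 0 0 0"

```text
t: 13.58
ee_pos: [0.4389, -0.2484, 0.1645]
orientation: [3.141, 0.0, 1.024]
force: [0.2, -0.4, -0.2]
grip_width: 0.0877
grasp_force: 0.0
```

```bash
python3 - <<'E'
from h import *
f=cams.grab_frame("top"); s=cams.grab_frame("scene"); np.savez("/tmp/t6.npz",**f)
boxes(f,0,0)
g=f["pixels"][80:230,200:400]; a=cv2.resize(g,None,fx=4,fy=4,interpolation=2)
cv2.imwrite("pics/t6c.png",cv2.cvtColor(a,cv2.COLOR_RGB2BGR))
W=world(f)
for n,(u,v) in dict(obj=(279,268),drop=(304,281),cap=(243,248),small=(429,329)).items(): print(n,W[v,u].round(3))
E
```

```text
px [309. 177.] 5297 z [0.031 0.034 0.037] top 8973 (array([634.7, 154.3]), array([167.6, 166.1]), -31.3)
px [468. 348.] 202 z [0.013 0.028 0.041] top 60 (array([ 348.6, -112.1]), array([57.3,  2.2]), 13.5)
obj [0.471 0.199 0.05 ]
drop [0.449 0.158 0.067]
cap [0.508 0.262 0.018]
small [ 0.378 -0.042  0.058]
```

View pics/t6c.png

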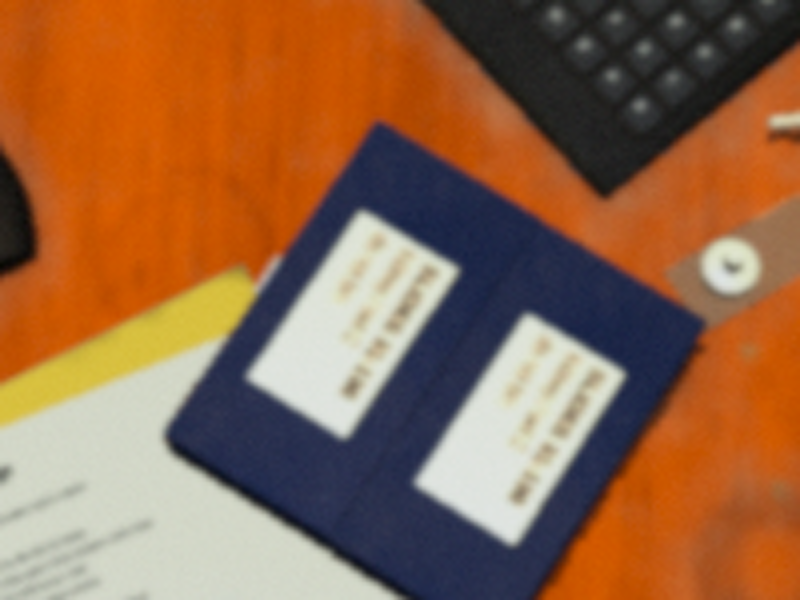

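The boxes form one flush block, measuring 167.6 x 166.1 mm with ends level. The combined centre shows the lying box within about 1 mm of where it was, and the bystanders read the same positions as before.

```bash
python3 -c "
from cell import arm; print(arm.sign_off())"
```

```text
the job is handed in; nothing more can be done
None
```

Job handed in at about 14 s: the box was tipped over lid up and pushed flush against the lying box with ends level, with the lying box within about 1 mm of its start and the small things unmoved.

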